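Shift the rolling mill's gated lever to the flat-strip slot

TASK

The rolling mill's gear lever is in the stop slot of its gate. With the fingertips, push the lever's ball knob through the gate and fully home into the slot marked by the slim brass bar (flat strip), without entering any of the other three marked slots. Only push it, gently, never grip or force it; leave everything else on the bench undisturbed, and finish with the hand clear.

Things in the scene. Friction and masses are not known exactly. Their poses are not given: they have to be found in the camera images.
- gearbox: bench rolling mill, one fixed machine: grey gearbox box (136 mm in x, 177 mm in y, from y -105 to +72 mm; top 120 mm above the bench), roll stand joined to its +y side (y +75 to +227 mm, 152 mm high). Origin on the bench right under the gate's centre. Its x points away from the robot at yaw 0 (yaw varies +-0.3 rad), its y to the robot's left
- stop_slot (a point): middle of the stop slot's closed end, on the plate's upper face. Gate, in mm in the gearbox's frame: cross channel along y, -37 to +37, 14 wide (x -7 to +7). Slots 14 wide lead off it along x: working slots at y = -30 and y = +30, at each one to x = +27 and one to x = -27; the stop slot at y = 0, to x = -27 only (channel wall is solid opposite). The lever starts in the stop slot
- gate_centre (a point): centre of the gate's cross channel, on the upper face of the 8 mm thick steel gate plate, 120 mm above the bench
- knob (a point): centre of the lever's black ball knob, 36 mm across. Upright it is 186 mm above the bench, in the corner slots about 174. Offset from the gate's centre in the gearbox's frame: x about -37 mm when home in the stop slot, y about +-52 mm at the cross channel's ends, x about +-34 mm when home in a working slot. The gate's walls stop the lever; moving the ball takes about 3 N, no springs: it stays where left
- stem_at_gate (a point): point on the axis of the lever's 10 mm round steel stem where it passes through the gate plate, 90 mm above the pivot. The lever leans both ways about that pivot, which lies 26 mm above the bench under the gate's centre, 160 mm below the knob's centre
- select (a joint): lever's sideways lean: 0 in the middle, positive when the knob is toward the gearbox's +y; about +-0.33 rad at the ends of the cross channel
- shift (a joint): lever's fore-and-aft lean: 0 in the cross channel, positive when the knob is toward the gearbox's +x; about +-0.21 rad when fully home in a working slot, -0.23 in the stop slot. It starts between -0.23 and -0.16, in the stop slot
- mark_strip: brass mark, 4 mm thick, fixed on the gate plate: a slim straight bar, 42 mm by 8 mm, its length across the slot's lane. Origin at the centre of its underside. The four marks lie past the closed ends of the working slots, in line with them, at x +-48, y +-30 mm from the gate's centre; which mark is at which slot changes from run to run
- mark_round: brass mark, 4 mm thick, fixed on the gate plate: a round disc, 30 mm across. Origin at the centre of its underside. The four marks lie past the closed ends of the working slots, in line with them, at x +-48, y +-30 mm from the gate's centre; which mark is at which slot changes from run to run
- mark_square: brass mark, 4 mm thick, fixed on the gate plate: a square, 28 mm by 28 mm. Origin at the centre of its underside. The four marks lie past the closed ends of the working slots, in line with them, at x +-48, y +-30 mm from the gate's centre; which mark is at which slot changes from run to run
- mark_half: brass mark, 4 mm thick, fixed on the gate plate: a half disc, 36 mm along its straight side and 18 mm deep. Origin at the centre of its underside. The four marks lie past the closed ends of the working slots, in line with them, at x +-48, y +-30 mm from the gate's centre; which mark is at which slot changes from run to run
- ring_blank: bystander: loose brass ring, 25 mm across, 8 mm high, on the gearbox's top near its -y edge, far side. Origin at its underside
- jar: bystander: loose glass jar, 52 mm across, 60 mm high, on the bench at the gearbox's -y side. Origin at its underside
- mandrel: bystander: loose upright steel cone on a round foot, 54 mm across, 105 mm high, on the bench beyond the gearbox. Origin at its underside
- loupe: bystander: loose black tube, 38 mm across, 30 mm high, on the bench beyond the gearbox. Origin at its underside
- pliers: bystander: loose pliers with blue handles, about 130 mm long, 13 mm high, lying on the bench between robot and gearbox. Origin at its underside
- screwdriver: bystander: loose screwdriver with a wooden handle, 150 mm long, lying on the bench between robot and roll stand. Origin at its underside
- hammer: bystander: loose small hammer, 200 mm long, lying on the bench to the right. Origin at its underside
- stock_bar: bystander: loose copper bar, 90 mm by 12 mm by 12 mm, lying on the bench to the left. Origin at its underside

How it is judged:
By the outcome, as a careful person would: the job done as asked, in the order asked, and still so for the second after the job is handed in, with the robot touching nothing.
It also fails if it takes over 48 s, if anything falls off the work surface, if the arm or the gripper's body presses on something with over 40 N, if the wrist force passes 120 N, or if a joint passes its speed limit or range.

ROBOT

A 7-joint arm with a two-finger parallel gripper is mounted at the origin on the work surface. World frame = base frame: x ahead of the robot, y to its left, z up, the work surface at z = 0. Lengths are in m, angles in rad, forces in N, time in s.
With the tool pointing down it reaches from about 0.425 to 0.875 m from the base axis. Payload 4.7 kg.
Tool frame: the origin (TCP) lies at the very end of the fingers, on their centre line; the grasp point (between the pads) lies 19 mm behind it; z points along the fingers, y is the direction in which the jaws open and shut (so a half turn about z gives the same grasp; the last joint's range is limited). The gripper opens to 87 mm and grips with 3 to 60 N. Pads are 19 mm wide; open, the fingers measure 117 mm over their backs; the gripper's body (75 mm by 190 mm) begins 51 mm behind the grasp point.
Start: joints at [0.014, 0.321, -0.07, 1.45, 0.023, 1.371, -0.057], TCP at [0.65, -0, 0.223] pointing down, gripper open.
Joint ranges: [-2.86, 2.86], [-0.3, 2.09], [-1.38, 1.24], [0.06, 2.45], [-1.56, 4.7], [0.09, 2.05], [-2.69, 2.69]. Speed limits (rad/s): [2.57, 2.57, 3.14, 3.14, 3.14, 3.14, 3.14].

INTERFACE

Orientations are given as a rotation vector (axis times angle).
In Python, from bench import ctrl, get_image, camera_info gives the robot as it stands.
- The arm moves only by the tool carry_out, never from a script. Its argument "commands" is a list of rows, each an object of numbers: "tx", "ty", "tz": the shift along the tool's x, y, z in m; "rx", "ry", "rz": the turn, a rotation vector about the tool's x, y, z in rad; "jaw": the opening, from 0 (shut) to 1 (fully open). In form: [{"tx": .., "ty": .., "tz": .., "rx": .., "ry": .., "rz": .., "jaw": ..}, ...]. A call has 1 to 12 rows; each row is the pose to reach, as a shift and turn from the pose commanded when the call began, along the tool's axes at that moment; what a row does not reach only later rows make up. A row lasts 1/8 s, in which the tool goes at most 62.5 mm and 10.7 degrees, less where a joint would pass 70% of its speed; a pose out of reach is approached as far as the arm can. A call with a gripper value outside its range is refused whole. The fingers move at their own pace and stop on an object; "grip_force" is the grip in N (left out, the last holds). Time passes only in rows, so rows that repeat a pose let the fingers close. It gives the time, the measured TCP pose, the force and the opening at its end, in the units of the state.
- ctrl.get_state(): the state, without advancing time (a new reading comes with each control period).
- get_image(name): name is "scene" or "side" or "wrist"; returns the picture (480x640x3 uint8, red, green, blue); there is no depth.
- camera_info(name): a dict with "intrinsics" (3x3 intrinsics, pixels), "R" (3x3) and "t" (3): a world point X has camera coordinates R X + t. Camera axes: x right, y down, z forward; pixel columns grow to the right and rows downward; lengths in m; the calibration is good to about 2 mm. A picture is of the moment at which its call begins: read the wrist's pose just before it. camera_info takes no time and is no camera call; for the wrist camera it gives the pose at the moment of the call.
- ctrl.close_job(): hands the job in, once; it reports no verdict.
The state is a dict: "time": time; "joint_positions": joint angles; "qd": joint speeds; "joint_torque": joint torques, N m; "position": TCP position; "tool_rot": TCP orientation; "ft_force": force on the tool from outside, world axes, zero at the start; "torque": the same for the moment, N m; "grip_width": opening from 0.0 (shut) to 1.0 (fully open).
Only numpy, scipy, OpenCV 4.12 (cv2) and the standard library are available. Lean on these libraries where they do the work, as an engineer would, in place of code of your own. Each camera call takes 0.05 s, during which the arm holds its last target.

## Working session

There is one attempt and no reset: what is moved stays moved. The work goes in short steps, Python scripts to look and compute and a tool call to move; the robot and the scene stay as the last step left them, time stands still between calls to the robot, and variables do not carry over. Pictures are saved under pics/ and viewed, and the job is handed in when it is done.

Besides the shell and the picture viewer there is one more tool, called after "Call:" by a JSON object that holds its "method" and its "body". carry_out: Moves the arm, as the interface text tells. Its arguments: {"type":"object","properties":{"commands":{"type":"array"},"grip_force":{"type":"number"}},"required":["commands"]}

```bash
ls; mkdir -p pics; python3 - <<'E'
from bench import ctrl, get_image, camera_info
import cv2
s=ctrl.get_state();print(s)
for n in ("scene","side","wrist"):
    ci=camera_info(n);print(n,ci)
    cv2.imwrite(f"pics/{n}0.png",cv2.cvtColor(get_image(n),cv2.COLOR_RGB2BGR))
E
```

```text
pics
{'time': 0.0, 'joint_positions': array([ 0.01409841,  0.32182428, -0.07007207,  1.45166183,  0.02261982,
        1.37078757, -0.05692406]), 'qd': array([ 9.40371632e-05,  7.38153717e-04, -2.00562477e-03, -9.59785767e-04,
        1.29357251e-04, -3.30248611e-04,  3.47468753e-04]), 'joint_torque': array([-2.58547143e-04, -4.91284704e+01, -4.03903294e-01, -3.12526345e+01,
       -6.40594075e-02,  4.37659642e-02,  1.61017233e-04]), 'position': array([ 6.49455376e-01, -6.38047447e-05,  2.21467195e-01]), 'tool_rot': array([-2.2205563 , -2.22055574,  0.00223296]), 'ft_force': array([-0.74844576,  0.69172603,  0.92036536]), 'torque': array([-0.03339476, -0.00572445, -0.01491365]), 'grip_width': 0.9993245786540847}
scene {'intrinsics': array([[433.06576771,   0.        , 320.75819567],
       [  0.        , 433.06576771, 233.61531445],
       [  0.        ,   0.        ,   1.        ]]), 'R': array([[-0.48233168,  0.87590473, -0.01212695],
       [ 0.61289157,  0.32754332, -0.71908226],
       [-0.62587544, -0.35426866, -0.69481915]]), 't': array([ 0.27819878, -0.22574229,  1.45797443])}
side {'intrinsics': array([[476.87414412,   0.        , 315.27929392],
       [  0.        , 476.87414412, 240.23113128],
       [  0.        ,   0.        ,   1.        ]]), 'R': array([[ 0.84276809, -0.53816958, -0.01074448],
       [-0.26771771, -0.40175923, -0.87573783],
       [ 0.46697877,  0.74092039, -0.48266739]]), 't': array([-0.5041111 ,  0.2575474 ,  0.91416264])}
wrist {'intrinsics': array([[343.83660128,   0.        , 320.3111716 ],
       [  0.        , 343.83660128, 245.50361828],
       [  0.        ,   0.        ,   1.        ]]), 'R': array([[ 9.99997655e-01,  1.41618582e-04, -2.16095705e-03],
       [ 6.79680015e-04, -9.67963251e-01,  2.51090987e-01],
       [-2.05616786e-03, -2.51091867e-01, -9.67961077e-01]]), 't': array([-0.64853871, -0.03045852,  0.38863508])}
```

View pics/scene0.png

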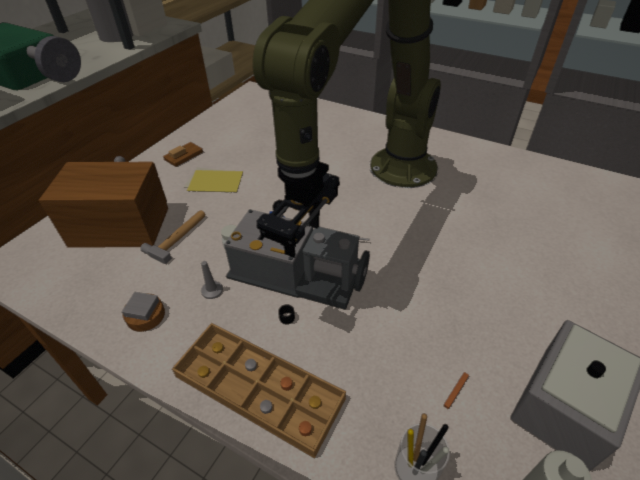

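View pics/side0.png

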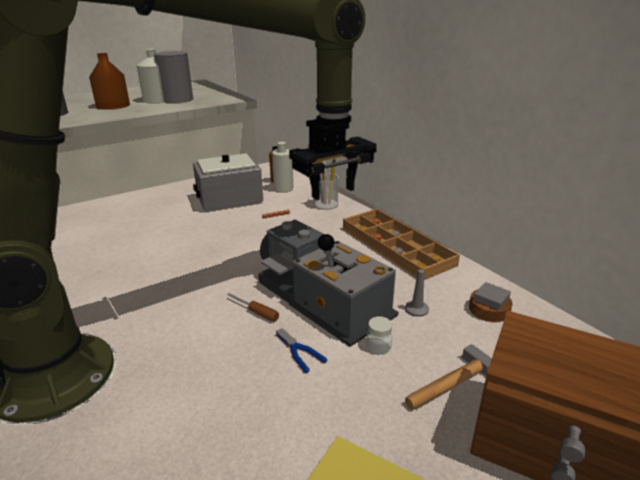

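View pics/wrist0.png

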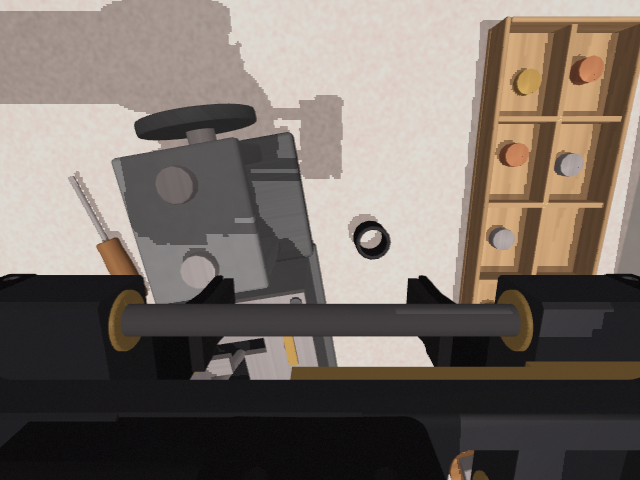

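Call:
{"method": "carry_out", "body": {"commands": [{"tz":-0.05,"jaw":1},{"tz":-0.1,"jaw":1},{"tz":-0.12,"jaw":0},{"tx":-0.05,"tz":-0.14,"jaw":0},{"tx":-0.1,"tz":-0.14,"jaw":0},{"tx":-0.14,"tz":-0.14,"jaw":0},{"tx":-0.14,"tz":-0.14,"jaw":0},{"tx":-0.14,"tz":-0.14,"jaw":0}]}}

```text
invalid input
```

```bash
cat > h.py <<'E'
from bench import ctrl, get_image, camera_info
import cv2, numpy as np
def snap(n,tag):
    ci=camera_info(n); im=cv2.cvtColor(get_image(n),cv2.COLOR_RGB2BGR)
    cv2.imwrite(f"pics/{tag}.png",im); np.savez(f"pics/{tag}.npz",**ci); return im,ci
def load(tag):
    return cv2.imread(f"pics/{tag}.png"),dict(np.load(f"pics/{tag}.npz"))
def ray(ci,p):
    K,R,t=ci['intrinsics'],ci['R'],ci['t']
    d=R.T@np.linalg.inv(K)@np.array([p[0],p[1],1.]); return -R.T@t,d/np.linalg.norm(d)
def onplane(ci,p,z):
    c,d=ray(ci,p); return c+d*(z-c[2])/d[2]
def tri(*cp):
    A=np.zeros((3,3));b=np.zeros(3);rs=[ray(c,p) for c,p in cp]
    for c,d in rs:
        M=np.eye(3)-np.outer(d,d);A+=M;b+=M@c
    X=np.linalg.solve(A,b); return X,[np.linalg.norm(np.cross(X-c,d)) for c,d in rs]
def proj(ci,X):
    x=ci['intrinsics']@(ci['R']@np.asarray(X)+ci['t']);return x[:2]/x[2]
def st():
    s=ctrl.get_state();print({k:np.round(s[k],4) for k in('time','position','tool_rot','ft_force','grip_width')});return s
E
python3 - <<'E'
from h import *
st()
for n in ("scene","side","wrist"): snap(n,n+"1")
E
```

```text
{'time': np.float64(0.15), 'position': array([ 0.6496, -0.    ,  0.2217]), 'tool_rot': array([-2.2207e+00, -2.2208e+00,  1.7000e-03]), 'ft_force': array([0.194 , 0.4153, 0.71  ]), 'grip_width': np.float64(1.004)}
```

View pics/wrist1.png

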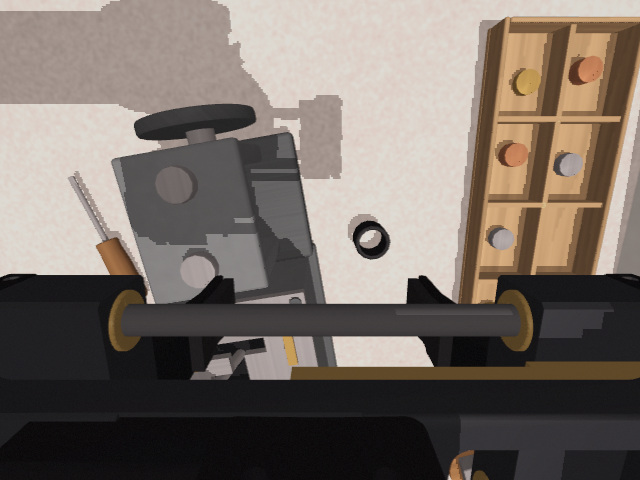

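View pics/scene1.png

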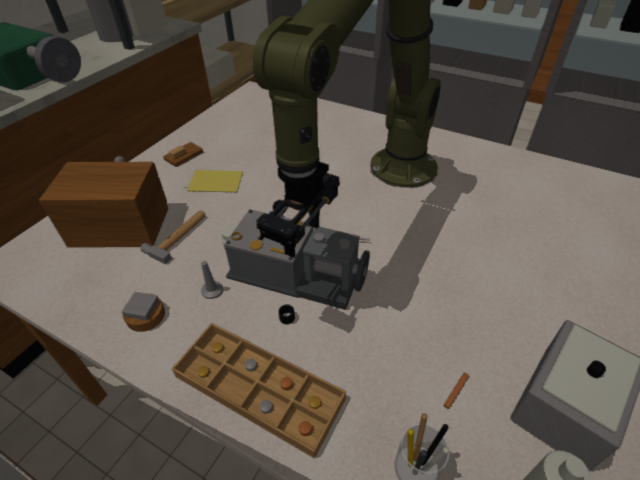

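View pics/side1.png

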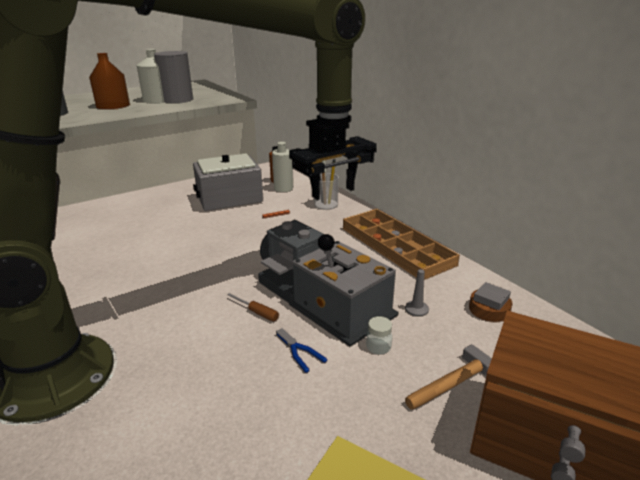

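The first move was refused, so I'll give every field in full.

Call:
{"method": "carry_out", "body": {"commands": [{"tx":0.0,"ty":0.0,"tz":-0.05,"rx":0.0,"ry":0.0,"rz":0.0,"jaw":1.0},{"tx":0.0,"ty":0.0,"tz":-0.1,"rx":0.0,"ry":0.0,"rz":0.0,"jaw":1.0},{"tx":0.0,"ty":0.0,"tz":-0.12,"rx":0.0,"ry":0.0,"rz":0.0,"jaw":0.0},{"tx":-0.05,"ty":0.0,"tz":-0.14,"rx":0.0,"ry":0.0,"rz":0.0,"jaw":0.0},{"tx":-0.1,"ty":0.0,"tz":-0.14,"rx":0.0,"ry":0.0,"rz":0.0,"jaw":0.0},{"tx":-0.14,"ty":0.0,"tz":-0.14,"rx":0.0,"ry":0.0,"rz":0.0,"jaw":0.0},{"tx":-0.14,"ty":0.0,"tz":-0.14,"rx":0.0,"ry":0.0,"rz":0.0,"jaw":0.0},{"tx":-0.14,"ty":0.0,"tz":-0.14,"rx":0.0,"ry":0.0,"rz":0.0,"jaw":0.0}]}}

```text
time: 1.3
position: [0.6501, -0.1392, 0.3624]
tool_rot: [-2.22, -2.221, -0.001]
ft_force: [0.2, 1.2, -0.2]
grip_width: 0.402
```

```bash
python3 - <<'E'
from h import *
st()
for n in ("scene","side","wrist"): snap(n,n+"2")
E
```

```text
{'time': np.float64(1.3), 'position': array([ 0.6501, -0.1392,  0.3624]), 'tool_rot': array([-2.2203e+00, -2.2215e+00, -1.0000e-03]), 'ft_force': array([ 0.1886,  1.1812, -0.2446]), 'grip_width': np.float64(0.402)}
```

View pics/wrist2.png

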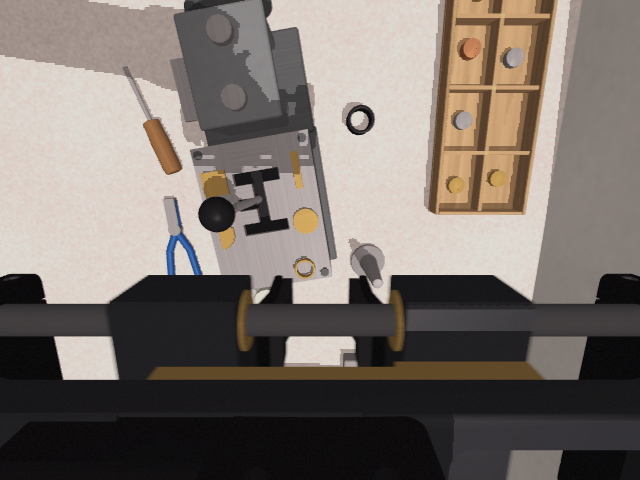

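View pics/scene2.png

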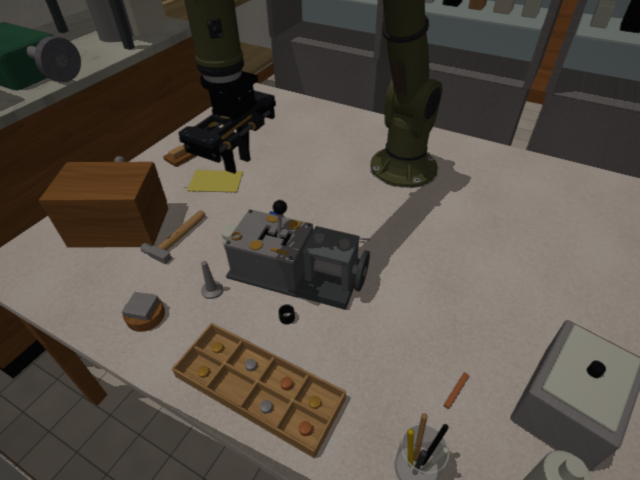

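The wrist view shows the gate. The slim strip is at top right, about (296,167), so the +x,+y slot. The round disc is at (305,220), the square at (213,184), the half disc at (227,235) and the knob at (217,214). Next I'll measure these.

```bash
python3 - <<'E'
from h import *
W,cw=load('wrist2');S,cs=load('scene2');D,cd=load('side2')
crop=cv2.resize(W[120:290,150:350],None,fx=4,fy=3.5,interpolation=cv2.INTER_CUBIC)[:600,:800];cv2.imwrite('pics/crop2.png',crop)
for nm,im,ci,roi in(('wrist',W,cw,(180,130,340,290)),('scene',S,cs,(215,195,330,260)),('side',D,cd,(280,225,410,300))):
    x0,y0,x1,y1=roi;hsv=cv2.cvtColor(im,cv2.COLOR_BGR2HSV)
    m=cv2.inRange(hsv,(12,110,90),(30,255,255));mm=np.zeros_like(m);mm[y0:y1,x0:x1]=m[y0:y1,x0:x1]
    n,l,s,c=cv2.connectedComponentsWithStats(mm)
    for i in range(1,n):
        if s[i,4]>15:
            r=cv2.minAreaRect(np.argwhere(l==i)[:,::-1].astype(np.float32))
            print(nm,np.round(c[i],1),s[i],np.round(r[1],1),np.round(onplane(ci,c[i],.124)[:2],4))
    k=cv2.inRange(cv2.cvtColor(im,cv2.COLOR_BGR2GRAY),0,28)
    mm=np.zeros_like(k);mm[y0:y1,x0:x1]=k[y0:y1,x0:x1]
    n,l,s,c=cv2.connectedComponentsWithStats(mm)
    for i in range(1,n):
        if s[i,4]>30: print('  dark',nm,np.round(c[i],1),s[i])
E
```

```text
wrist [296.1 169.2] [290 151  13  38 247] [37.2  6.7] [ 0.6221 -0.0839]
wrist [214.4 183.4] [200 170  30  28 598] [25.4 24.2] [ 0.5282 -0.1   ]
wrist [305.2 220.4] [293 208  25  26 492] [24.1 24.6] [ 0.632  -0.1428]
wrist [226.8 237.4] [219 227  16  22 242] [20.  14.9] [ 0.5383 -0.1635]
wrist [304.4 268.5] [295 258  20  21 140] [19.1 19.1] [ 0.6305 -0.2023]
  dark wrist [269.3 174. ] [260 168  19  13 178]
  dark wrist [243.4 178.5] [234 172  20  14 198]
  dark wrist [216.8 212.2] [199 197  35  35 654]
  dark wrist [252.4 207. ] [244 205  15   5  35]
  dark wrist [266.3 225.3] [246 216  42  18 442]
  dark wrist [214.7 282.2] [ 180  275   70   15 1010]
  dark wrist [281.1 283.6] [271 276  20  14 217]
scene [271.5 218.3] [267 215  11   7  51] [10.4  5.1] [ 0.5371 -0.162 ]
scene [255.3 244.2] [250 240  12   9  89] [ 8. 11.] [ 0.6323 -0.145 ]
  dark scene [279.4 207.2] [274 201  12  14 137]
  dark scene [266.8 233.7] [260 228  17  12  62]
  dark scene [285.8 239.3] [282 234   9  12  47]
side [387.4 237.3] [353 225  57  37 639] [66.6 25.6] [ 0.7357 -0.1023]
side [347.4 250.4] [345 248   6   5  18] [5.7 2.8] [ 0.6212 -0.1002]
side [363.1 258.5] [357 255  13   8  86] [ 7. 12.] [ 0.6293 -0.1474]
side [308.4 261.8] [304 259  12   7  33] [ 4.  11.6] [ 0.5225 -0.0932]
side [379.8 269.8] [374 266  12   9  55] [ 8. 11.] [ 0.6302 -0.2033]
side [331.1 275.1] [323 272  15   9  79] [14.2  6.7] [ 0.5338 -0.1637]
  dark side [325.3 242.2] [317 234  18  17 215]
  dark side [286.6 285.4] [280 270  14  30 358]
```

View pics/crop2.png

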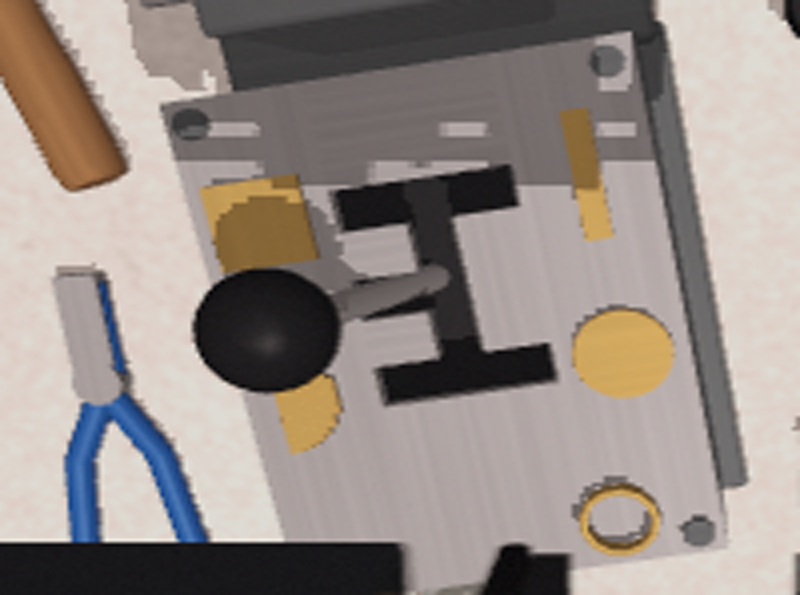

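```bash
python3 - <<'E'
from h import *
W,cw=load('wrist2');S,cs=load('scene2');D,cd=load('side2')
print('round',tri((cw,(305.2,220.4)),(cs,(255.3,244.2)),(cd,(363.1,258.5))))
# knob silhouettes
for nm,im,roi,T in(('wrist',W,(190,190,245,238),60),('scene',S,(268,195,292,216),60),('side',D,(312,228,340,252),60)):
    x0,y0,x1,y1=roi;g=cv2.cvtColor(im,cv2.COLOR_BGR2GRAY)[y0:y1,x0:x1]
    m=(g<T).astype(np.uint8);m=cv2.morphologyEx(m,cv2.MORPH_OPEN,np.ones((5,5),np.uint8))
    c=max(cv2.findContours(m,0,2)[0],key=cv2.contourArea);(x,y),r=cv2.minEnclosingCircle(c);print(nm,x+x0,y+y0,r,cv2.boundingRect(c))
    cv2.imwrite(f'pics/k_{nm}.png',cv2.resize(im[y0-10:y1+10,x0-10:x1+10],None,fx=6,fy=6,interpolation=0))
E
```

```text
round (array([ 0.63163081, -0.14445858,  0.12233816]), [np.float64(0.0014308972232208762), np.float64(0.0013959810148129676), np.float64(0.0006094401481531264)])
wrist 216.55216026306152 213.7578239440918 18.185678482055664 (9, 7, 36, 35)
scene 278.8451328277588 207.738938331604 7.916930675506592 (5, 6, 14, 15)
side 325.1851854324341 242.0 15.964094161987305 (0, 5, 28, 19)
```

```bash
python3 - <<'E'
from h import *
W,cw=load('wrist2');S,cs=load('scene2');D,cd=load('side2')
K,e=tri((cw,(216.5,213.7)),(cs,(279.5,207.7)),(cd,(325.6,242.2)));print(K,e)
yaw=np.arctan2(.0099,.0589);c,s=np.cos(yaw),np.sin(yaw);R=np.array([[c,-s],[s,c]]);G=(np.array([.6221,-.0839])+[.632,-.1428])/2-R@[.048,0]
print(yaw,G,'knob gb',R.T@(K[:2]-G), 'wrist only z.182',R.T@(onplane(cw,(216.5,213.7),.182)[:2]-G))
print('slots',[ (q,R.T@(onplane(cw,q,.12)[:2]-G)) for q in((232,174),(279,170),(245,235),(289,225))])
# desired tool rotation relative: finger positions
s_=st();
from scipy.spatial.transform import Rotation as Ro
print(Ro.from_rotvec(s_['tool_rot']).as_matrix().round(3))
E
```

```text
[ 0.54565959 -0.12625029  0.18035908] [np.float64(0.0006012873161534681), np.float64(0.0009955544796345227), np.float64(0.0004013750707227531)]
0.16652494959825592 [ 0.579714   -0.12130631] knob gb [-0.03440282  0.00076915] wrist only z.182 [-0.03426841  0.00140304]
slots [((232, 174), array([-0.02601538,  0.03655639])), ((279, 170), array([0.02819577, 0.03215284])), ((245, 235), array([-0.02687488, -0.03618347])), ((289, 225), array([ 0.02760449, -0.03278862]))]
{'time': np.float64(1.45), 'position': array([ 0.6503, -0.1381,  0.3626]), 'tool_rot': array([-2.2182e+00, -2.2241e+00, -1.1000e-03]), 'ft_force': array([ 0.1376, -0.3543,  0.1844]), 'grip_width': np.float64(0.262)}
[[-0.003  1.     0.   ]
 [ 1.     0.003  0.001]
 [ 0.001  0.    -1.   ]]
```

View pics/k_wrist.png

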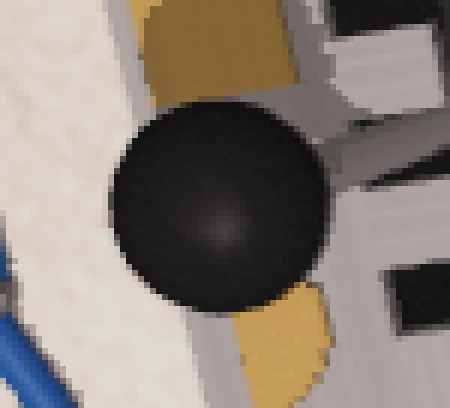

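Strip slot is +x,+y. The gearbox yaw is about 0.167 and the gate centre about (0.580, -0.121). The knob sits at (-34, +1) mm in the gearbox frame, at a height of about 0.180 m. I'll turn the tool to match the gearbox and go behind the knob at a safe height.

Call:
{"method": "carry_out", "body": {"commands": [{"tx":0.0,"ty":-0.03,"tz":0.0,"rx":0.0,"ry":0.0,"rz":-0.08,"jaw":0.0},{"tx":0.0,"ty":-0.07,"tz":0.0,"rx":0.0,"ry":0.0,"rz":-0.16,"jaw":0.0},{"tx":0.005,"ty":-0.11,"tz":0.02,"rx":0.0,"ry":0.0,"rz":-0.167,"jaw":0.0},{"tx":0.006,"ty":-0.146,"tz":0.05,"rx":0.0,"ry":0.0,"rz":-0.167,"jaw":0.0},{"tx":0.006,"ty":-0.146,"tz":0.08,"rx":0.0,"ry":0.0,"rz":-0.167,"jaw":0.0},{"tx":0.006,"ty":-0.146,"tz":0.08,"rx":0.0,"ry":0.0,"rz":-0.167,"jaw":0.0},{"tx":0.006,"ty":-0.146,"tz":0.08,"rx":0.0,"ry":0.0,"rz":-0.167,"jaw":0.0}]}}

```text
time: 2.33
position: [0.505, -0.1335, 0.2839]
tool_rot: [2.026, 2.399, 0.001]
ft_force: [-0.6, -0.0, 0.3]
grip_width: 0.005
```

```bash
cat >> h.py <<'E'
from scipy.spatial.transform import Rotation as Ro
yaw=.1665;G=np.array([.5797,-.1213]);RG=np.array([[np.cos(yaw),-np.sin(yaw)],[np.sin(yaw),np.cos(yaw)]])
def gb(p): return RG.T@(np.asarray(p)[:2]-G)
def rep():
    s=st();M=Ro.from_rotvec(s['tool_rot']).as_matrix();print('gb mm',np.round(gb(s['position'])*1e3,1),'toolx ang',np.arctan2(-M[0,0],M[1,0])-yaw,'Fgb',np.round(RG.T@s['ft_force'][:2],2));return s
E
python3 - <<'E'
from h import *
rep()
W,_=snap("wrist","wrist3");D,_=snap("side","side3")
o=np.hstack([W[:,100:500],cv2.resize(D[150:330,240:420],(400,480))]);cv2.imwrite("pics/c3.png",o)
E
```

```text
{'time': np.float64(2.325), 'position': array([ 0.505 , -0.1335,  0.2839]), 'tool_rot': array([2.0258e+00, 2.3991e+00, 1.4000e-03]), 'ft_force': array([-0.626 , -0.0068,  0.2911]), 'grip_width': np.float64(0.0051)}
gb mm [-75.7   0.4] toolx ang 0.0018125766610119498 Fgb [-0.62  0.1 ]
```

View pics/c3.png

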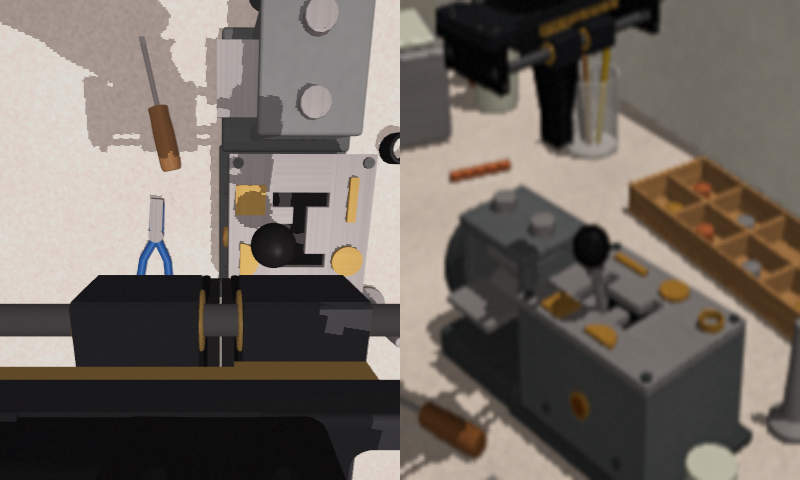

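Aligned, at gearbox x -76 and y 0. Descending behind the knob now.

Call:
{"method": "carry_out", "body": {"commands": [{"tx":0.0,"ty":0.0,"tz":0.04,"rx":0.0,"ry":0.0,"rz":0.0,"jaw":0.0},{"tx":0.0,"ty":0.0,"tz":0.08,"rx":0.0,"ry":0.0,"rz":0.0,"jaw":0.0},{"tx":0.0,"ty":0.0,"tz":0.11,"rx":0.0,"ry":0.0,"rz":0.0,"jaw":0.0},{"tx":0.0,"ty":0.0,"tz":0.122,"rx":0.0,"ry":0.0,"rz":0.0,"jaw":0.0},{"tx":0.0,"ty":0.0,"tz":0.122,"rx":0.0,"ry":0.0,"rz":0.0,"jaw":0.0},{"tx":0.0,"ty":0.0,"tz":0.122,"rx":0.0,"ry":0.0,"rz":0.0,"jaw":0.0}]}}

```text
time: 3.18
position: [0.5053, -0.1343, 0.1623]
tool_rot: [2.027, 2.397, 0.002]
ft_force: [-0.3, 1.5, 0.0]
grip_width: 0.01
```

```bash
python3 - <<'E'
from h import *
rep()
W,_=snap("wrist","wrist4");D,_=snap("side","side4")
o=np.hstack([W[:,100:500],cv2.resize(D[150:330,240:420],(400,480))]);cv2.imwrite("pics/c4.png",o)
E
```

```text
{'time': np.float64(3.175), 'position': array([ 0.5053, -0.1343,  0.1623]), 'tool_rot': array([2.0266e+00, 2.3971e+00, 2.1000e-03]), 'ft_force': array([-0.3313,  1.456 ,  0.0086]), 'grip_width': np.float64(0.0098)}
gb mm [-75.5  -0.5] toolx ang 0.0006066820487274915 Fgb [-0.09  1.49]
```

View pics/c4.png

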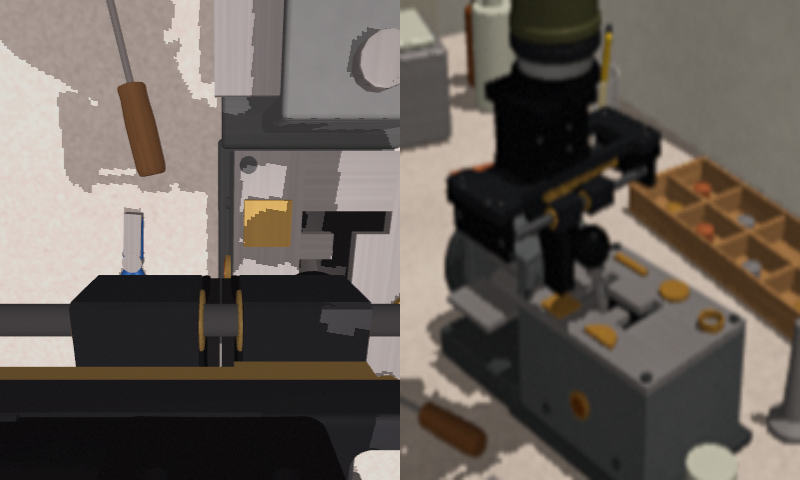

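Call:
{"method": "carry_out", "body": {"commands": [{"tx":0.0,"ty":0.005,"tz":0.0,"rx":0.0,"ry":0.0,"rz":0.0,"jaw":0.0},{"tx":0.0,"ty":0.01,"tz":0.0,"rx":0.0,"ry":0.0,"rz":0.0,"jaw":0.0},{"tx":0.0,"ty":0.015,"tz":0.0,"rx":0.0,"ry":0.0,"rz":0.0,"jaw":0.0},{"tx":0.0,"ty":0.019,"tz":0.0,"rx":0.0,"ry":0.0,"rz":0.0,"jaw":0.0},{"tx":0.0,"ty":0.023,"tz":0.0,"rx":0.0,"ry":0.0,"rz":0.0,"jaw":0.0},{"tx":0.0,"ty":0.027,"tz":0.0,"rx":0.0,"ry":0.0,"rz":0.0,"jaw":0.0},{"tx":0.0,"ty":0.031,"tz":0.0,"rx":0.0,"ry":0.0,"rz":0.0,"jaw":0.0},{"tx":0.0,"ty":0.034,"tz":0.0,"rx":0.0,"ry":0.0,"rz":0.0,"jaw":0.0},{"tx":0.0,"ty":0.037,"tz":0.0,"rx":0.0,"ry":0.0,"rz":0.0,"jaw":0.0},{"tx":0.0,"ty":0.04,"tz":0.0,"rx":0.0,"ry":0.0,"rz":0.0,"jaw":0.0},{"tx":0.0,"ty":0.04,"tz":0.0,"rx":0.0,"ry":0.0,"rz":0.0,"jaw":0.0}]}}

```text
time: 4.65
position: [0.5437, -0.1274, 0.1605]
tool_rot: [2.028, 2.399, 0.0]
ft_force: [-2.4, -0.9, 2.4]
grip_width: 0.004
```

```bash
cat >> h.py <<'E'
def look(tag):
    S,cs=snap("scene","scene"+tag);D,cd=snap("side","side"+tag)
    o=np.hstack([cv2.resize(S[180:290,220:330],(400,400),interpolation=cv2.INTER_CUBIC),cv2.resize(D[200:310,270:380],(400,400),interpolation=cv2.INTER_CUBIC)]);cv2.imwrite(f"pics/c{tag}.png",o)
def gbw(x,y,z): return np.r_[G+RG@np.array([x,y])/1e3,z/1e3]
def sidex(tag,pix):  # crop pixel in right half -> knob on sphere z by gb
    _,cd=load('side'+tag);p=((pix[0]-400)/400*110+270,pix[1]/400*110+200)
    for z in(.180,.186): print(z,np.round(gb(onplane(cd,p,z))*1e3,1))
def scenex(tag,pix):
    _,cs=load('scene'+tag);p=(pix[0]/400*110+220,pix[1]/400*110+180)
    for z in(.180,.186): print(z,np.round(gb(onplane(cs,p,z))*1e3,1))
E
python3 - <<'E'
from h import *
rep();look('5')
E
```

```text
{'time': np.float64(4.65), 'position': array([ 0.5437, -0.1274,  0.1605]), 'tool_rot': array([2.0280e+00, 2.3989e+00, 1.0000e-04]), 'ft_force': array([-2.3534, -0.9317,  2.4109]), 'grip_width': np.float64(0.0043)}
gb mm [-36.5  -0. ] toolx ang 0.0006694232979607972 Fgb [-2.48 -0.53]
```

View pics/c5.png

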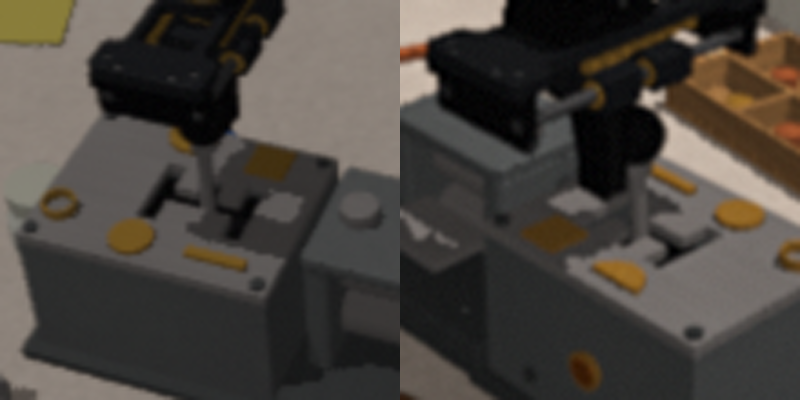

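```bash
python3 - <<'E'
from h import *
_,cd=load('side5')
sidex('5',(640,136))
for x in(-6,-4,-2,0,2,4):
    p=proj(cd,gbw(x,0,186));print(x,((p-[270,200])/110*400+[400,0]).round(1))
E
```

```text
0.18 [-3.7  1.9]
0.186 [-11.5  -6. ]
-6 [639.6 129.3]
-4 [642.  128.2]
-2 [644.5 127.1]
0 [647.  125.9]
2 [649.4 124.8]
4 [651.9 123.7]
```

Call:
{"method": "carry_out", "body": {"commands": [{"tx":0.0,"ty":0.002,"tz":0.0,"rx":0.0,"ry":0.0,"rz":0.0,"jaw":0.0},{"tx":0.0,"ty":0.004,"tz":0.0,"rx":0.0,"ry":0.0,"rz":0.0,"jaw":0.0},{"tx":0.0,"ty":0.006,"tz":0.0,"rx":0.0,"ry":0.0,"rz":0.0,"jaw":0.0},{"tx":0.0,"ty":0.006,"tz":0.0,"rx":0.0,"ry":0.0,"rz":0.0,"jaw":0.0}]}}

```text
time: 5.25
position: [0.5496, -0.1263, 0.1605]
tool_rot: [2.028, 2.399, 0.0]
ft_force: [-2.3, -1.2, 3.1]
grip_width: 0.005
```

```bash
python3 - <<'E'
from h import *
rep()
E
```

```text
{'time': np.float64(5.25), 'position': array([ 0.5496, -0.1263,  0.1605]), 'tool_rot': array([2.0282e+00, 2.3990e+00, 2.0000e-04]), 'ft_force': array([-2.3329, -1.1659,  3.1335]), 'grip_width': np.float64(0.0051)}
gb mm [-30.5   0.1] toolx ang 0.0006239222434410996 Fgb [-2.49 -0.76]
```

Call:
{"method": "carry_out", "body": {"commands": [{"tx":0.0,"ty":0.001,"tz":0.0,"rx":0.0,"ry":0.0,"rz":0.0,"jaw":0.0},{"tx":0.0,"ty":0.002,"tz":0.0,"rx":0.0,"ry":0.0,"rz":0.0,"jaw":0.0},{"tx":0.0,"ty":0.002,"tz":0.0,"rx":0.0,"ry":0.0,"rz":0.0,"jaw":0.0}]}}

```text
time: 5.62
position: [0.5514, -0.126, 0.1606]
tool_rot: [2.028, 2.399, 0.0]
ft_force: [-2.7, -0.2, 3.4]
grip_width: 0.007
```

```bash
python3 - <<'E'
from h import *
rep();look('6')
E
```

```text
{'time': np.float64(5.625), 'position': array([ 0.5514, -0.126 ,  0.1606]), 'tool_rot': array([2.0283e+00, 2.3990e+00, 1.0000e-04]), 'ft_force': array([-2.6512, -0.21  ,  3.3532]), 'grip_width': np.float64(0.0072)}
gb mm [-28.7   0. ] toolx ang 0.0005754716257820869 Fgb [-2.65  0.23]
```

View pics/c6.png

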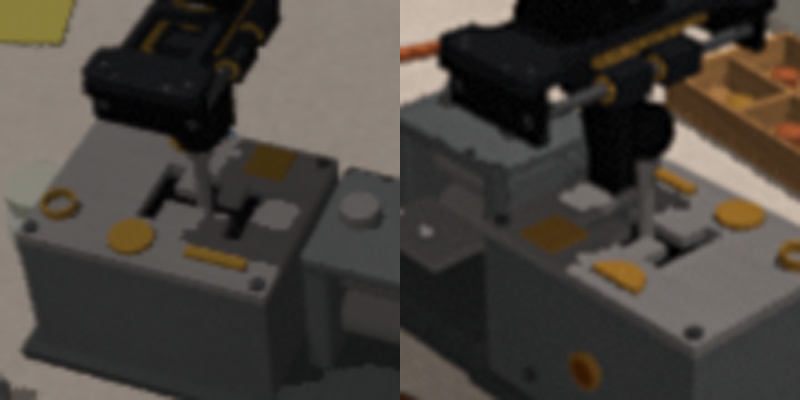

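Call:
{"method": "carry_out", "body": {"commands": [{"tx":0.0,"ty":0.001,"tz":0.0,"rx":0.0,"ry":0.0,"rz":0.0,"jaw":0.0},{"tx":0.0,"ty":0.0015,"tz":0.0,"rx":0.0,"ry":0.0,"rz":0.0,"jaw":0.0},{"tx":0.0,"ty":0.0015,"tz":0.0,"rx":0.0,"ry":0.0,"rz":0.0,"jaw":0.0}]}}

```text
time: 6.1
position: [0.5529, -0.1257, 0.1606]
tool_rot: [2.028, 2.399, 0.0]
ft_force: [-2.3, -0.3, 3.6]
grip_width: 0.01
```

```bash
python3 - <<'E'
from h import *
rep()
E
```

```text
{'time': np.float64(6.1), 'position': array([ 0.5529, -0.1257,  0.1606]), 'tool_rot': array([2.0283e+00, 2.3990e+00, 1.0000e-04]), 'ft_force': array([-2.2697, -0.3398,  3.6143]), 'grip_width': np.float64(0.0102)}
gb mm [-27.2   0.1] toolx ang 0.0006015054865346203 Fgb [-2.29  0.04]
```

Call:
{"method": "carry_out", "body": {"commands": [{"tx":0.0,"ty":0.001,"tz":0.0,"rx":0.0,"ry":0.0,"rz":0.0,"jaw":0.0},{"tx":0.0,"ty":0.002,"tz":0.0,"rx":0.0,"ry":0.0,"rz":0.0,"jaw":0.0},{"tx":0.0,"ty":0.002,"tz":0.0,"rx":0.0,"ry":0.0,"rz":0.0,"jaw":0.0}]}}

```text
time: 6.48
position: [0.5549, -0.1254, 0.1606]
tool_rot: [2.028, 2.399, 0.0]
ft_force: [-3.1, 0.2, 3.4]
grip_width: 0.005
```

```bash
python3 - <<'E'
from h import *
rep();look('7')
E
```

```text
{'time': np.float64(6.475), 'position': array([ 0.5549, -0.1254,  0.1606]), 'tool_rot': array([2.0282e+00, 2.3990e+00, 2.0000e-04]), 'ft_force': array([-3.0906,  0.1978,  3.4336]), 'grip_width': np.float64(0.0048)}
gb mm [-25.1   0.1] toolx ang 0.000619427200386713 Fgb [-3.02  0.71]
```

View pics/c7.png

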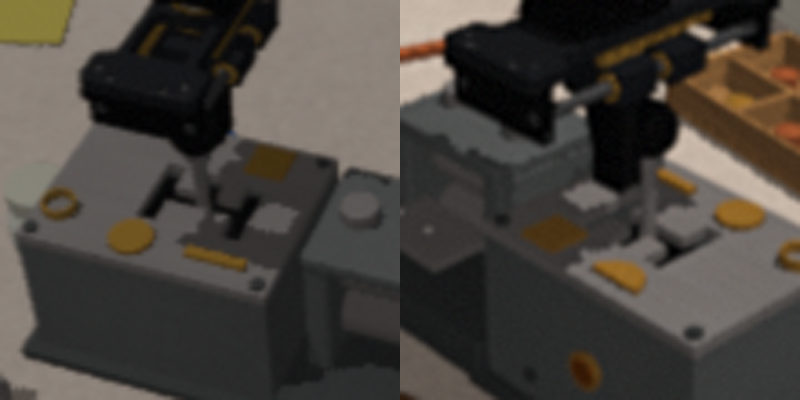

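Call:
{"method": "carry_out", "body": {"commands": [{"tx":0.0,"ty":0.001,"tz":0.0,"rx":0.0,"ry":0.0,"rz":0.0,"jaw":0.0},{"tx":0.0,"ty":0.0015,"tz":0.0,"rx":0.0,"ry":0.0,"rz":0.0,"jaw":0.0},{"tx":0.0,"ty":0.0015,"tz":0.0,"rx":0.0,"ry":0.0,"rz":0.0,"jaw":0.0}]}}

```text
time: 6.95
position: [0.5558, -0.1253, 0.1606]
tool_rot: [-2.028, -2.398, 0.001]
ft_force: [-5.5, -0.7, 4.2]
grip_width: 0.005
```

```bash
python3 - <<'E'
from h import *
rep()
E
```

```text
{'time': np.float64(6.95), 'position': array([ 0.5558, -0.1253,  0.1606]), 'tool_rot': array([-2.0281e+00, -2.3983e+00,  1.0000e-03]), 'ft_force': array([-5.4957, -0.6839,  4.2284]), 'grip_width': np.float64(0.0054)}
gb mm [-24.2   0. ] toolx ang 0.0003966825208392699 Fgb [-5.53  0.24]
```

The force has risen to 5.5 N, so the lever is against the wall opposite and in the cross channel. Next I'll back off, rise over, and come down on the -y side.

Call:
{"method": "carry_out", "body": {"commands": [{"tx":0.0,"ty":-0.015,"tz":0.0,"rx":0.0,"ry":0.0,"rz":0.0,"jaw":0.0},{"tx":0.0,"ty":-0.02,"tz":-0.03,"rx":0.0,"ry":0.0,"rz":0.0,"jaw":0.0},{"tx":0.0,"ty":-0.02,"tz":-0.075,"rx":0.0,"ry":0.0,"rz":0.0,"jaw":0.0},{"tx":-0.015,"ty":-0.01,"tz":-0.085,"rx":0.0,"ry":0.0,"rz":0.0,"jaw":0.0},{"tx":-0.04,"ty":0.015,"tz":-0.085,"rx":0.0,"ry":0.0,"rz":0.0,"jaw":0.0},{"tx":-0.042,"ty":0.0255,"tz":-0.085,"rx":0.0,"ry":0.0,"rz":0.0,"jaw":0.0},{"tx":-0.042,"ty":0.0255,"tz":-0.07,"rx":0.0,"ry":0.0,"rz":0.0,"jaw":0.0},{"tx":-0.042,"ty":0.0255,"tz":-0.04,"rx":0.0,"ry":0.0,"rz":0.0,"jaw":0.0},{"tx":-0.042,"ty":0.0255,"tz":-0.01,"rx":0.0,"ry":0.0,"rz":0.0,"jaw":0.0},{"tx":-0.042,"ty":0.0255,"tz":0.0,"rx":0.0,"ry":0.0,"rz":0.0,"jaw":0.0},{"tx":-0.042,"ty":0.0255,"tz":0.0,"rx":0.0,"ry":0.0,"rz":0.0,"jaw":0.0}]}}

```text
time: 8.32
position: [0.5876, -0.1618, 0.1598]
tool_rot: [-2.027, -2.398, 0.001]
ft_force: [-1.0, 0.8, 0.6]
grip_width: 0.008
```

```bash
python3 - <<'E'
from h import *
rep();look('8');W,_=snap('wrist','wrist8')
E
```

```text
{'time': np.float64(8.325), 'position': array([ 0.5876, -0.1618,  0.1598]), 'tool_rot': array([-2.0268e+00, -2.3984e+00,  9.0000e-04]), 'ft_force': array([-0.9854,  0.7522,  0.6122]), 'grip_width': np.float64(0.0078)}
gb mm [  1.1 -41.2] toolx ang 0.001066161340478905 Fgb [-0.85  0.91]
```

View pics/c8.png

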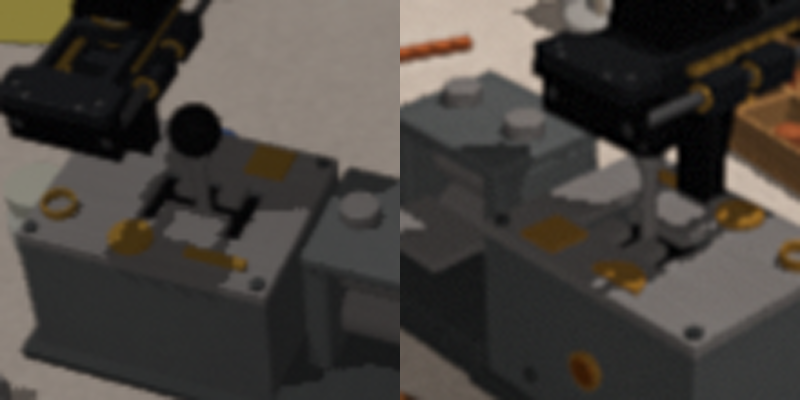

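View pics/wrist8.png

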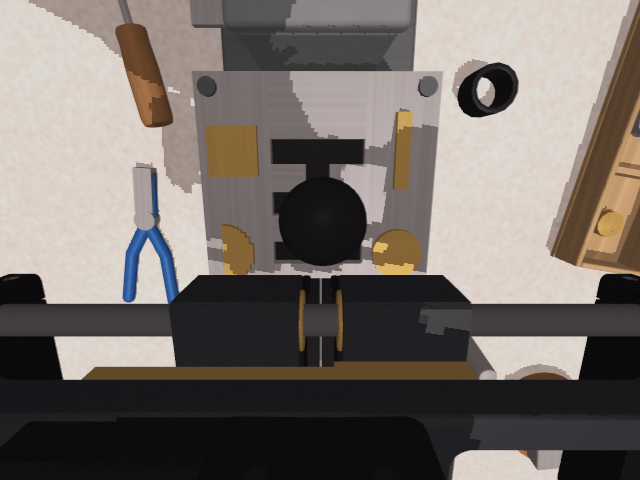

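```bash
python3 - <<'E'
from h import *
W,cw=load('wrist8')
hsv=cv2.cvtColor(W,cv2.COLOR_BGR2HSV);m=cv2.inRange(hsv,(12,90,70),(30,255,255));m[272:]=0;m[:,440:]=0;m[:,:190]=0
m=cv2.morphologyEx(m,cv2.MORPH_CLOSE,np.ones((5,5),np.uint8))
n,l,s,c=cv2.connectedComponentsWithStats(m)
for i in range(1,n):
    if s[i,4]>100:print(s[i],np.round(gb(onplane(cw,(s[i,0]+s[i,2]/2-.5,s[i,1]+s[i,3]/2-.5),.124))*1e3,1))
for q in((322.5,221),):print('knob',np.round(gb(onplane(cw,q,.186))*1e3,1))
for q in((272,151),(364,151),(276,251)):print('slot edge',np.round(gb(onplane(cw,q,.12))*1e3,1))
E
```

```text
[ 393  112   20   77 1198] [47.5 29.8]
[ 205  125   54   52 2654] [-47.6  29.4]
[ 221  224   34   48 1276] [-47.6 -26.4]
[ 372  229   50   43 1788] [ 47.5 -27.9]
knob [2.6 1.1]
slot edge [-25.6  29.2]
slot edge [26.6 29.3]
slot edge [-25.2 -29.7]
```

Knob is at (2.6, 1) mm in the channel, with the finger centred on its -y side. Next is the push to +y.

Call:
{"method": "carry_out", "body": {"commands": [{"tx":0.005,"ty":0.001,"tz":0.0,"rx":0.0,"ry":0.0,"rz":0.0,"jaw":0.0},{"tx":0.01,"ty":0.001,"tz":0.0,"rx":0.0,"ry":0.0,"rz":0.0,"jaw":0.0},{"tx":0.014,"ty":0.001,"tz":0.0,"rx":0.0,"ry":0.0,"rz":0.0,"jaw":0.0},{"tx":0.018,"ty":0.001,"tz":0.0,"rx":0.0,"ry":0.0,"rz":0.0,"jaw":0.0},{"tx":0.022,"ty":0.001,"tz":0.0,"rx":0.0,"ry":0.0,"rz":0.0,"jaw":0.0},{"tx":0.026,"ty":0.001,"tz":0.0,"rx":0.0,"ry":0.0,"rz":0.0,"jaw":0.0},{"tx":0.03,"ty":0.001,"tz":0.0,"rx":0.0,"ry":0.0,"rz":0.0,"jaw":0.0},{"tx":0.034,"ty":0.001,"tz":0.0,"rx":0.0,"ry":0.0,"rz":0.0,"jaw":0.0},{"tx":0.038,"ty":0.001,"tz":0.0,"rx":0.0,"ry":0.0,"rz":0.0,"jaw":0.0},{"tx":0.042,"ty":0.001,"tz":0.0,"rx":0.0,"ry":0.0,"rz":0.0,"jaw":0.0},{"tx":0.042,"ty":0.001,"tz":0.0,"rx":0.0,"ry":0.0,"rz":0.0,"jaw":0.0}]}}

```text
time: 9.85
position: [0.5822, -0.1198, 0.1602]
tool_rot: [-2.027, -2.399, -0.0]
ft_force: [0.9, -0.9, 0.6]
grip_width: 0.005
```

```bash
python3 - <<'E'
from h import *
rep();W,_=snap('wrist','wrist9')
E
```

```text
{'time': np.float64(9.85), 'position': array([ 0.5822, -0.1198,  0.1602]), 'tool_rot': array([-2.0267e+00, -2.3991e+00, -3.0000e-04]), 'ft_force': array([ 0.9397, -0.8899,  0.5688]), 'grip_width': np.float64(0.0052)}
gb mm [2.7 1.1] toolx ang 0.0014146037509431553 Fgb [ 0.78 -1.03]
```

View pics/wrist9.png

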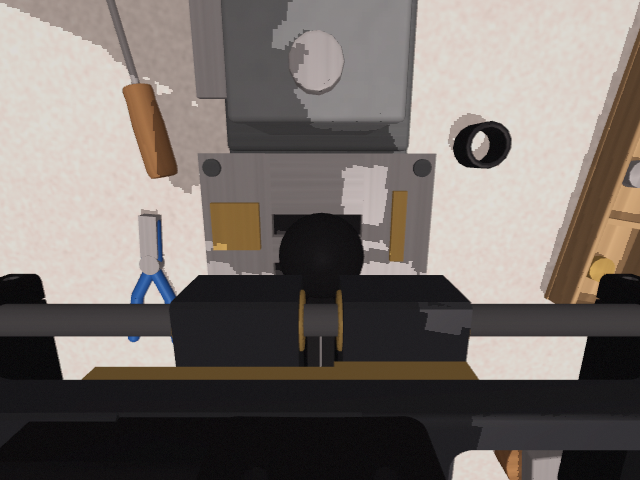

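```bash
python3 - <<'E'
from h import *
W,cw=load('wrist9')
for z in(.182,.186):print('knob',np.round(gb(onplane(cw,(321.5,254),z))*1e3,1))
E
```

```text
knob [ 2.7 29.5]
knob [ 2.7 30.7]
```

Call:
{"method": "carry_out", "body": {"commands": [{"tx":0.004,"ty":0.0,"tz":0.0,"rx":0.0,"ry":0.0,"rz":0.0,"jaw":0.0},{"tx":0.008,"ty":0.0,"tz":0.0,"rx":0.0,"ry":0.0,"rz":0.0,"jaw":0.0},{"tx":0.011,"ty":0.0,"tz":0.0,"rx":0.0,"ry":0.0,"rz":0.0,"jaw":0.0},{"tx":0.014,"ty":0.0,"tz":0.0,"rx":0.0,"ry":0.0,"rz":0.0,"jaw":0.0},{"tx":0.017,"ty":0.0,"tz":0.0,"rx":0.0,"ry":0.0,"rz":0.0,"jaw":0.0},{"tx":0.02,"ty":0.0,"tz":0.0,"rx":0.0,"ry":0.0,"rz":0.0,"jaw":0.0},{"tx":0.02,"ty":0.0,"tz":0.0,"rx":0.0,"ry":0.0,"rz":0.0,"jaw":0.0}]}}

```text
time: 10.78
position: [0.579, -0.1005, 0.1607]
tool_rot: [-2.028, -2.399, -0.0]
ft_force: [0.4, -1.5, -0.9]
grip_width: 0.002
```

```bash
python3 - <<'E'
from h import *
rep();W,_=snap('wrist','wrist10');look('10')
E
```

```text
{'time': np.float64(10.775), 'position': array([ 0.579 , -0.1005,  0.1607]), 'tool_rot': array([-2.0275e+00, -2.3993e+00, -5.0000e-04]), 'ft_force': array([ 0.4197, -1.5007, -0.8881]), 'grip_width': np.float64(0.0017)}
gb mm [ 2.8 20.6] toolx ang 0.0010882809101939728 Fgb [ 0.17 -1.55]
```

View pics/wrist10.png

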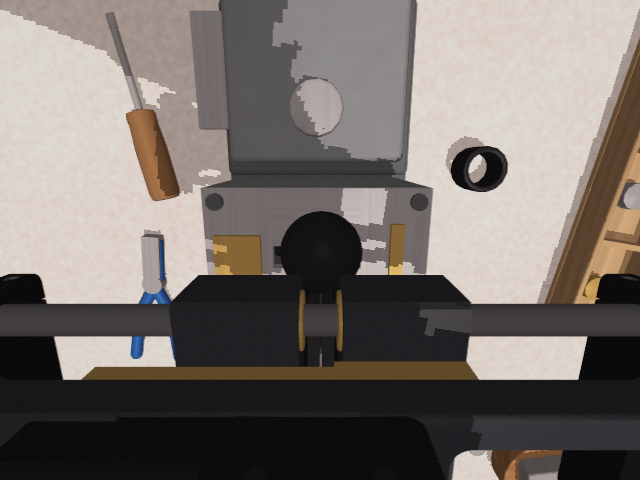

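View pics/c10.png

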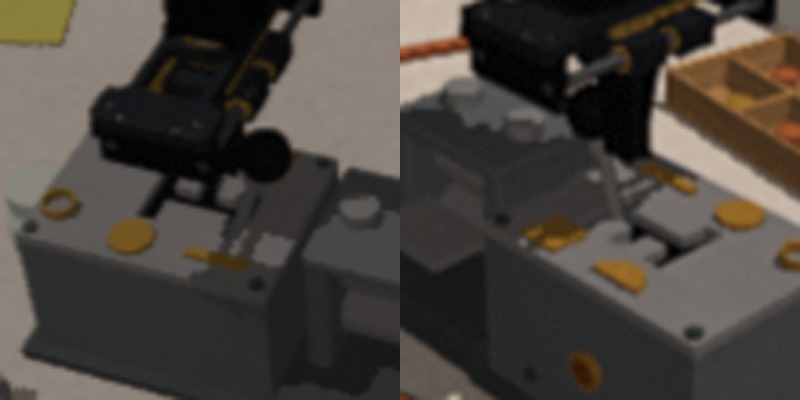

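Call:
{"method": "carry_out", "body": {"commands": [{"tx":0.0008,"ty":0.0,"tz":0.0,"rx":0.0,"ry":0.0,"rz":0.0,"jaw":0.0},{"tx":0.0015,"ty":0.0,"tz":0.0,"rx":0.0,"ry":0.0,"rz":0.0,"jaw":0.0},{"tx":0.0015,"ty":0.0,"tz":0.0,"rx":0.0,"ry":0.0,"rz":0.0,"jaw":0.0}]}}

```text
time: 11.3
position: [0.5789, -0.0999, 0.1606]
tool_rot: [2.028, 2.398, -0.0]
ft_force: [-0.4, -3.2, -1.0]
grip_width: 0.005
```

Call:
{"method": "carry_out", "body": {"commands": [{"tx":-0.015,"ty":0.0,"tz":0.0,"rx":0.0,"ry":0.0,"rz":0.0,"jaw":0.0},{"tx":-0.018,"ty":0.0,"tz":-0.03,"rx":0.0,"ry":0.0,"rz":0.0,"jaw":0.0},{"tx":-0.018,"ty":0.0,"tz":-0.075,"rx":0.0,"ry":0.0,"rz":0.0,"jaw":0.0},{"tx":-0.01,"ty":-0.02,"tz":-0.085,"rx":0.0,"ry":0.0,"rz":0.0,"jaw":0.0},{"tx":0.01,"ty":-0.043,"tz":-0.085,"rx":0.0,"ry":0.0,"rz":0.0,"jaw":0.0},{"tx":0.028,"ty":-0.043,"tz":-0.085,"rx":0.0,"ry":0.0,"rz":0.0,"jaw":0.0},{"tx":0.028,"ty":-0.043,"tz":-0.07,"rx":0.0,"ry":0.0,"rz":0.0,"jaw":0.0},{"tx":0.028,"ty":-0.043,"tz":-0.04,"rx":0.0,"ry":0.0,"rz":0.0,"jaw":0.0},{"tx":0.028,"ty":-0.043,"tz":-0.01,"rx":0.0,"ry":0.0,"rz":0.0,"jaw":0.0},{"tx":0.028,"ty":-0.043,"tz":0.0,"rx":0.0,"ry":0.0,"rz":0.0,"jaw":0.0},{"tx":0.028,"ty":-0.043,"tz":0.0,"rx":0.0,"ry":0.0,"rz":0.0,"jaw":0.0}]}}

```text
time: 12.68
position: [0.5316, -0.0794, 0.1596]
tool_rot: [-2.028, -2.398, 0.002]
ft_force: [0.1, -0.0, -0.4]
grip_width: 0.006
```

```bash
python3 - <<'E'
from h import *
rep();look('11')
E
```

```text
{'time': np.float64(12.675), 'position': array([ 0.5316, -0.0794,  0.1596]), 'tool_rot': array([-2.0277e+00, -2.3977e+00,  1.7000e-03]), 'ft_force': array([ 0.0618, -0.046 , -0.3589]), 'grip_width': np.float64(0.0059)}
gb mm [-40.5  49.3] toolx ang 0.0003440168713851055 Fgb [ 0.05 -0.06]
```

View pics/c11.png

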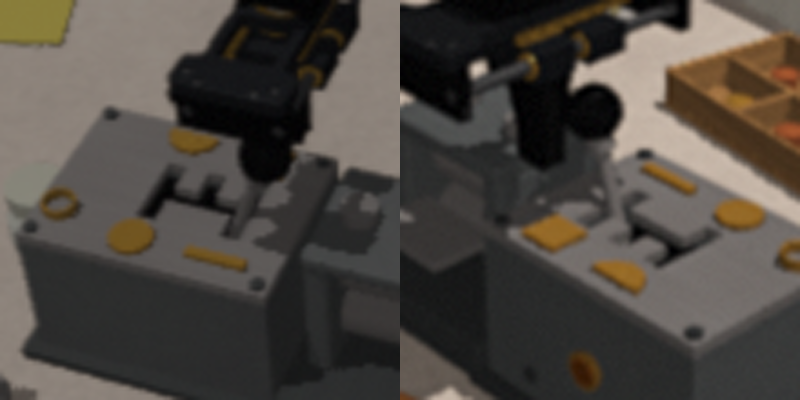

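Call:
{"method": "carry_out", "body": {"commands": [{"tx":0.0,"ty":0.006,"tz":0.0,"rx":0.0,"ry":0.0,"rz":0.0,"jaw":0.0},{"tx":0.0,"ty":0.012,"tz":0.0,"rx":0.0,"ry":0.0,"rz":0.0,"jaw":0.0},{"tx":0.0,"ty":0.016,"tz":0.0,"rx":0.0,"ry":0.0,"rz":0.0,"jaw":0.0},{"tx":0.0,"ty":0.019,"tz":0.0,"rx":0.0,"ry":0.0,"rz":0.0,"jaw":0.0},{"tx":0.0,"ty":0.022,"tz":0.0,"rx":0.0,"ry":0.0,"rz":0.0,"jaw":0.0},{"tx":0.0,"ty":0.025,"tz":0.0,"rx":0.0,"ry":0.0,"rz":0.0,"jaw":0.0},{"tx":0.0,"ty":0.025,"tz":0.0,"rx":0.0,"ry":0.0,"rz":0.0,"jaw":0.0}]}}

```text
time: 13.65
position: [0.5566, -0.075, 0.1606]
tool_rot: [2.028, 2.399, 0.0]
ft_force: [-2.4, 0.0, 1.5]
grip_width: 0.01
```

```bash
python3 - <<'E'
from h import *
rep();look('12')
E
```

```text
{'time': np.float64(13.65), 'position': array([ 0.5566, -0.075 ,  0.1606]), 'tool_rot': array([2.0283, 2.399 , 0.    ]), 'ft_force': array([-2.3997,  0.0263,  1.5356]), 'grip_width': np.float64(0.0103)}
gb mm [-15.1  49.5] toolx ang 0.0005794412957383643 Fgb [-2.36  0.42]
```

View pics/c12.png

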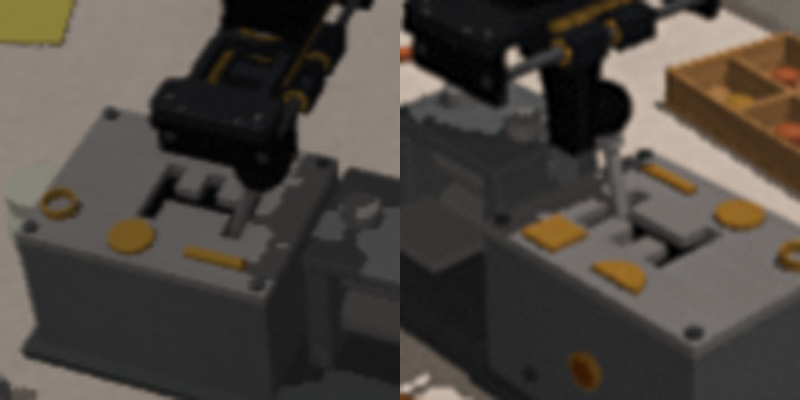

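Force is 2.4 N, which is just the lever sliding freely into the +x,+y slot. I'll keep pushing.

Call:
{"method": "carry_out", "body": {"commands": [{"tx":0.0,"ty":0.003,"tz":0.0,"rx":0.0,"ry":0.0,"rz":0.0,"jaw":0.0},{"tx":0.0,"ty":0.006,"tz":0.0,"rx":0.0,"ry":0.0,"rz":0.0,"jaw":0.0},{"tx":0.0,"ty":0.009,"tz":0.0,"rx":0.0,"ry":0.0,"rz":0.0,"jaw":0.0},{"tx":0.0,"ty":0.012,"tz":0.0,"rx":0.0,"ry":0.0,"rz":0.0,"jaw":0.0},{"tx":0.0,"ty":0.015,"tz":0.0,"rx":0.0,"ry":0.0,"rz":0.0,"jaw":0.0},{"tx":0.0,"ty":0.017,"tz":0.0,"rx":0.0,"ry":0.0,"rz":0.0,"jaw":0.0},{"tx":0.0,"ty":0.017,"tz":0.0,"rx":0.0,"ry":0.0,"rz":0.0,"jaw":0.0}]}}

```text
time: 14.62
position: [0.5733, -0.0722, 0.1604]
tool_rot: [-2.028, -2.399, 0.0]
ft_force: [-2.3, -0.2, 1.0]
grip_width: 0.005
```

```bash
python3 - <<'E'
from h import *
rep()
E
```

```text
{'time': np.float64(14.625), 'position': array([ 0.5733, -0.0722,  0.1604]), 'tool_rot': array([-2.0284e+00, -2.3990e+00,  1.0000e-04]), 'ft_force': array([-2.2607, -0.1969,  0.9766]), 'grip_width': np.float64(0.0046)}
gb mm [ 1.8 49.5] toolx ang 0.0005344859717745509 Fgb [-2.26  0.18]
```

Call:
{"method": "carry_out", "body": {"commands": [{"tx":0.0,"ty":0.001,"tz":0.0,"rx":0.0,"ry":0.0,"rz":0.0,"jaw":0.0},{"tx":0.0,"ty":0.002,"tz":0.0,"rx":0.0,"ry":0.0,"rz":0.0,"jaw":0.0},{"tx":0.0,"ty":0.003,"tz":0.0,"rx":0.0,"ry":0.0,"rz":0.0,"jaw":0.0},{"tx":0.0,"ty":0.003,"tz":0.0,"rx":0.0,"ry":0.0,"rz":0.0,"jaw":0.0}]}}

```text
time: 15.12
position: [0.576, -0.0718, 0.1603]
tool_rot: [-2.028, -2.399, 0.001]
ft_force: [-1.5, -0.8, -0.2]
grip_width: -0.001
```

Call:
{"method": "carry_out", "body": {"commands": [{"tx":0.0,"ty":0.001,"tz":0.0,"rx":0.0,"ry":0.0,"rz":0.0,"jaw":0.0},{"tx":0.0,"ty":0.002,"tz":0.0,"rx":0.0,"ry":0.0,"rz":0.0,"jaw":0.0},{"tx":0.0,"ty":0.002,"tz":0.0,"rx":0.0,"ry":0.0,"rz":0.0,"jaw":0.0}]}}

```text
time: 15.5
position: [0.578, -0.0715, 0.1603]
tool_rot: [-2.028, -2.399, 0.001]
ft_force: [-2.2, -1.1, -2.6]
grip_width: 0.003
```

```bash
python3 - <<'E'
from h import *
rep()
look('13')
E
```

```text
{'time': np.float64(15.5), 'position': array([ 0.578 , -0.0715,  0.1603]), 'tool_rot': array([-2.0284e+00, -2.3987e+00,  7.0000e-04]), 'ft_force': array([-2.1581, -1.1499, -2.6252]), 'grip_width': np.float64(0.003)}
gb mm [ 6.6 49.4] toolx ang 0.00040513412270226645 Fgb [-2.32 -0.78]
```

View pics/c13.png

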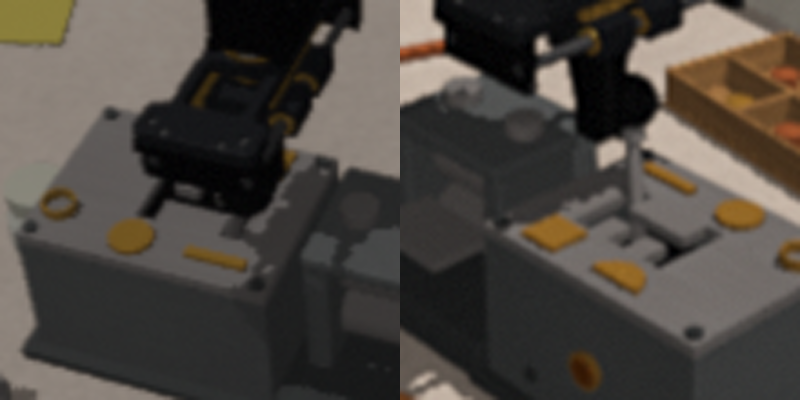

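Call:
{"method": "carry_out", "body": {"commands": [{"tx":0.0,"ty":0.001,"tz":0.0,"rx":0.0,"ry":0.0,"rz":0.0,"jaw":0.0},{"tx":0.0,"ty":0.002,"tz":0.0,"rx":0.0,"ry":0.0,"rz":0.0,"jaw":0.0},{"tx":0.0,"ty":0.002,"tz":0.0,"rx":0.0,"ry":0.0,"rz":0.0,"jaw":0.0}]}}

```text
time: 15.98
position: [0.58, -0.071, 0.1605]
tool_rot: [-2.028, -2.399, 0.0]
ft_force: [-2.6, -0.6, -2.1]
grip_width: 0.006
```

Call:
{"method": "carry_out", "body": {"commands": [{"tx":0.0,"ty":0.001,"tz":0.0,"rx":0.0,"ry":0.0,"rz":0.0,"jaw":0.0},{"tx":0.0,"ty":0.0015,"tz":0.0,"rx":0.0,"ry":0.0,"rz":0.0,"jaw":0.0},{"tx":0.0,"ty":0.0015,"tz":0.0,"rx":0.0,"ry":0.0,"rz":0.0,"jaw":0.0}]}}

```text
time: 16.35
position: [0.5806, -0.071, 0.1604]
tool_rot: [-2.028, -2.398, 0.002]
ft_force: [-5.9, -1.2, -1.0]
grip_width: 0.003
```

Force has stepped up to 6 N and the motion has stopped: the end of the slot. I'll back off, lift clear and inspect.

Call:
{"method": "carry_out", "body": {"commands": [{"tx":0.0,"ty":-0.015,"tz":0.0,"rx":0.0,"ry":0.0,"rz":0.0,"jaw":0.0},{"tx":0.0,"ty":-0.03,"tz":-0.02,"rx":0.0,"ry":0.0,"rz":0.0,"jaw":0.0},{"tx":0.0,"ty":-0.04,"tz":-0.07,"rx":0.0,"ry":0.0,"rz":0.0,"jaw":0.0},{"tx":0.0,"ty":-0.04,"tz":-0.12,"rx":0.0,"ry":0.0,"rz":0.0,"jaw":0.0},{"tx":-0.04,"ty":-0.04,"tz":-0.17,"rx":0.0,"ry":0.0,"rz":0.0,"jaw":0.0},{"tx":-0.1,"ty":-0.03,"tz":-0.19,"rx":0.0,"ry":0.0,"rz":0.0,"jaw":0.0},{"tx":-0.1,"ty":-0.03,"tz":-0.19,"rx":0.0,"ry":0.0,"rz":0.0,"jaw":0.0},{"tx":-0.1,"ty":-0.03,"tz":-0.19,"rx":0.0,"ry":0.0,"rz":0.0,"jaw":0.0}]}}

```text
time: 17.35
position: [0.5689, -0.1739, 0.3509]
tool_rot: [2.028, 2.398, 0.003]
ft_force: [-0.3, 1.2, 0.6]
grip_width: 0.006
```

```bash
python3 - <<'E'
from h import *
rep();look('14');W,_=snap('wrist','wrist14')
E
```

```text
{'time': np.float64(17.35), 'position': array([ 0.5689, -0.1739,  0.3509]), 'tool_rot': array([2.0278, 2.3982, 0.0027]), 'ft_force': array([-0.2797,  1.1828,  0.575 ]), 'grip_width': np.float64(0.0064)}
gb mm [-19.4 -50.1] toolx ang 0.0004932882194788324 Fgb [-0.08  1.21]
```

View pics/c14.png

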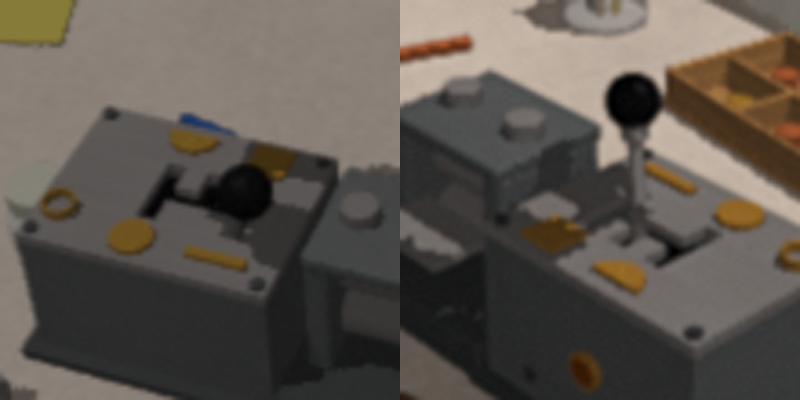

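View pics/wrist14.png

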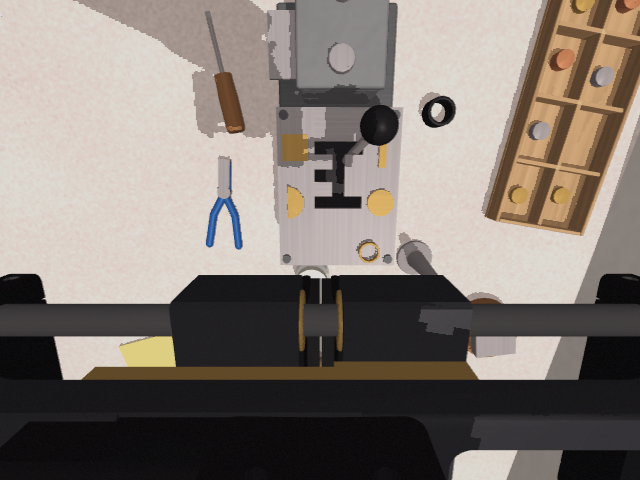

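```bash
python3 - <<'E'
from h import *
W,cw=load('wrist14');S,cs=load('scene14');D,cd=load('side14')
P=[]
for nm,im,ci,(x0,y0,x1,y1) in(('w',W,cw,(355,100,405,150)),('s',S,cs,(275,220,296,242)),('d',D,cd,(435-0-105,217,348,236))):
    g=cv2.cvtColor(im,cv2.COLOR_BGR2GRAY)[y0:y1,x0:x1];m=(g<50).astype(np.uint8)
    m=cv2.morphologyEx(m,cv2.MORPH_OPEN,cv2.getStructuringElement(2,(9,9)));c=max(cv2.findContours(m,0,2)[0],key=cv2.contourArea)
    (x,y),r=cv2.minEnclosingCircle(c);print(nm,x+x0,y+y0,r);P.append((ci,(x+x0,y+y0)))
for s in(P[:2],[P[0],P[2]],P):
    X,e=tri(*s);print(np.round(gb(X)*1e3,1),X[2],np.round(e,4))
print(gb(onplane(cw,P[0][1],.174))*1e3)
cv2.imwrite('pics/z14.png',cv2.resize(W[90:280,260:420],None,fx=4,fy=3,interpolation=cv2.INTER_CUBIC))
E
```

```text
w 378.4715633392334 124.57109069824219 20.435842514038086
s 285.264705657959 233.0 10.457833290100098
d 333.64285707473755 227.5 7.016844272613525
[35.2 46.2] 0.1736677829363896 [0.0027 0.0027]
[34.3 48.6] 0.17245709114474753 [0.0002 0.0002]
[34.5 46.6] 0.17326023565751225 [0.0022 0.0034 0.0013]
[33.86750874 48.62736329]
```

View pics/z14.png

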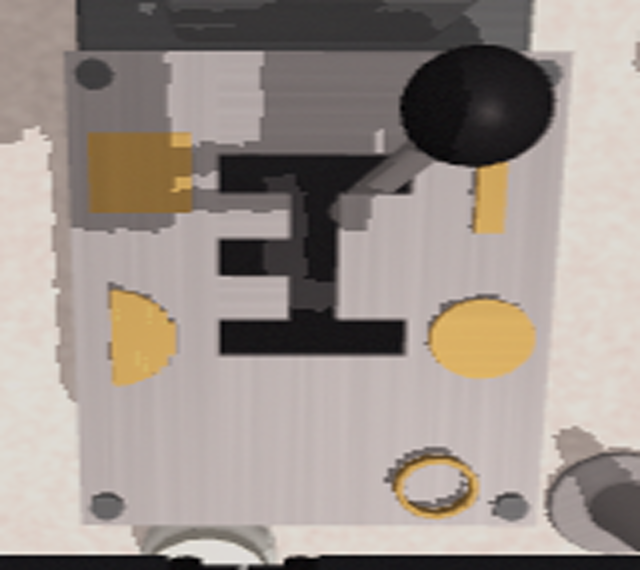

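```bash
python3 - <<'E'
from h import *
A,_=load('side2');B,_=load('side14');d=(cv2.absdiff(A,B).max(2)>45).astype(np.uint8)
n,l,s,c=cv2.connectedComponentsWithStats(cv2.morphologyEx(d,cv2.MORPH_OPEN,np.ones((3,3),np.uint8)))
print([(s[i].tolist()) for i in range(1,n) if s[i,4]>25])
print(ctrl.close_job())
E
```

```text
[[17, 0, 57, 89, 3754], [317, 0, 44, 100, 2358], [376, 0, 26, 48, 1138], [346, 52, 81, 62, 1939], [362, 102, 19, 7, 83], [298, 105, 65, 67, 2005], [369, 113, 12, 5, 36], [31, 116, 34, 118, 2219], [391, 116, 8, 11, 80], [370, 119, 10, 14, 105], [347, 120, 6, 5, 26], [377, 125, 13, 25, 253], [361, 134, 10, 20, 174], [318, 220, 24, 30, 425], [299, 230, 10, 4, 36], [53, 238, 7, 19, 58], [306, 254, 12, 6, 57], [265, 258, 21, 12, 109], [59, 263, 4, 9, 27], [77, 273, 180, 47, 1427], [241, 296, 30, 16, 216], [96, 301, 168, 37, 1655], [276, 307, 15, 14, 140]]
the job is handed in; nothing more can be done
None
```

The lever is home in the slot marked by the slim brass bar (the far-left slot, gearbox +x, +y). The job was handed in at about 17.5 s with the hand lifted clear. I pushed the ball with closed fingertips in three strokes: out of the stop slot to the channel wall, along the channel to +y, then into the slot until its end stopped it. It never entered the other three marked slots, and pushing took about 2–3 N, rising to about 6 N at the two stops.

**Last checks**
- **Knob position:** the wrist and side cameras put the knob at about (+34, +49) mm from the gate centre, 172 mm above the bench. The task text gives x of about 34 and a height of about 174.
- **Fit check that disagreed:** the scene-camera fit gave y about 2–3 mm lower. Finger contact on the last push suggested x nearer 37 mm. I did not resolve either difference.
- **Bystanders:** comparing the side images before and after showed small changes beside the screwdriver and pliers. I took these for the arm's moving shadow and did not verify it further. In the last wrist picture the screwdriver, pliers, loupe and ring looked as before. I did not check the other bystanders one by one.

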